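# Shut the relay box and hold its recessed reset

### The arm

A 6-joint arm with a two-finger parallel gripper is mounted at the origin on a cart in front of the work surface, level with it; the furniture and walls round the work are solid. World frame = base frame: x ahead of the robot, y to its left, z up, the work surface at z = 0. Lengths are in m, angles in rad, forces in N, time in s.
With the tool pointing down it reaches from about 0.25 to 0.725 m from the base axis. Payload 4 kg.
Tool frame: the origin (TCP) lies at the very end of the fingers, on their centre line; the grasp point (between the pads) lies 19 mm behind it; x points along the fingers, z is the direction in which the jaws open and shut, and the axes are right-handed (so a half turn about x gives the same grasp; the last joint's range is limited). The gripper opens to 85 mm and grips with 20 to 120 N. Pads are 22 mm wide; open, the fingers measure 114 mm over their backs; the gripper's body (76 mm by 85 mm) begins 54 mm behind the grasp point. The pads swing forward as they close: fully open they stand 13 mm farther back than shut.
Start: joints at [-1.306, 0.241, 0.005, 1.335, 0, 1.571], TCP at [0.131, -0.483, 0.231] pointing down, gripper open.
Joint ranges: [-2.72, 2.72], [-1.05, 1.87], [-1.09, 1.28], [-1.99, 2.15], [-1.42, 1.44], [-3.14, 3.14]. Speed limits (rad/s): [2.79, 2.79, 3.14, 3.14, 3.14, 3.14].

### API

Orientations are given as a unit quaternion [x, y, z, w].
In Python, from workcell import bot gives the robot as it stands.
- The arm moves only by the tool step_arm, never from a script. Its argument "series" is a list of rows, each an object of numbers: "x", "y", "z": the shift along the world's x, y, z in cm; "twist": the turn about the world's z in degrees; "jaw": the finger opening in cm, from 0 to 8.54. In form: [{"x": .., "y": .., "z": .., "twist": .., "jaw": ..}, ...]. A call has 1 to 10 rows; each row is the pose to reach, as a shift and turn from the pose measured when the call began; what a row does not reach only later rows make up. A row lasts 1/12 s, in which the tool goes at most 41.7 mm and 7.16 degrees, less where a joint would pass 70% of its speed; a pose out of reach is approached as far as the arm can. A call with a gripper value outside its range is refused whole. The fingers move at their own pace and stop on an object; the grip force is fixed at half the most. Time passes only in rows, so rows that repeat a pose let the fingers close. It gives the time, the measured TCP pose, the force and the opening at its end, in the units of the state.
- bot.get_obs(): the state, without advancing time (a new reading comes with each control period).
- bot.camera(name): name is "scene" or "top" or "wrist"; returns (picture, depth): 480x640x3 uint8, red, green, blue; 480x640 float32, m along the optical axis (not along the pixel's ray), 0 where there is no reading.
- bot.camera_info(name): a dict with "camera_matrix" (3x3 intrinsics, pixels), "R" (3x3) and "t" (3): a world point X has camera coordinates R X + t; the wrist camera has in their place "mount" (4x4, takes a point from camera to tool coordinates, whose origin is the TCP and whose axes are the tool frame's). Camera axes: x right, y down, z forward; pixel columns grow to the right and rows downward; lengths in m; the calibration is good to about 2 mm. The wrist camera is an equidistant fisheye: a pixel r from the principal point sees the ray r / f radians off the axis. A picture is of the moment at which its call begins: read the wrist's pose just before it. camera_info takes no time and is no camera call.
- bot.job_done(): hands the job in, once; it reports no verdict.
The state is a dict: "clock": time; "joint_pos": joint angles; "joint_vel": joint speeds; "tau": joint torques, N m; "eef_pos": TCP position; "tool_rot": TCP orientation; "ft_force": force on the tool from outside, world axes, zero at the start; "ft_torque": the same for the moment, N m; "grip_width": finger opening in m.
Only numpy, scipy, OpenCV 4.12 (cv2) and the standard library are available. Lean on these libraries where they do the work, as an engineer would, in place of code of your own. Each camera call takes 0.05 s, during which the arm holds its last target.

### The job

The motor overload relay has tripped: swing the open cover of the grey relay box fully shut, and only then take the steel centre punch out of its wooden stand, put its point down through the yellow-ringed hole in the shut cover and push the recessed blue reset button fully down. Finish while still gripping the punch and holding the button down with it; leave the sanding block, the red magnet and the hex key where they lie.

Things in the scene. Friction and masses are not known exactly. Their poses are not given: they have to be found in the camera images.
- relay_box: Grey steel enclosure standing on the bench, fixed in place, 130 mm (x) by 110 mm (y), 66 mm high without its cover; origin under the centre of its floor. Its hinge is on the +x side, the cover opens from its -x side. Inside, below the hole of the shut cover, lies the blue reset button.
- cover (a joint): Opening angle of the grey cover of the relay box, rad: 0 fully shut, about 0.6 to 1.2 at the start, 1.6 the limit. The hinge line lies along the box's y axis at the top of its +x wall; the open cover slants up from it, its outer face looking up and to the box's +x. It stays wherever it is left (friction, 1 to 2 N to move at the free edge), so it must be pushed all the way down.
- cover_axis (a point): Middle of the cover's hinge line, 65 mm along the box's x from its origin and 66 mm up, level with the cover's underside.
- cover_edge (a point): On the cover's outer face, in the middle of its free edge, 130 mm from the hinge; the cover is a 6 mm plate, 134 by 114 mm, with a 40 mm wide finger tab standing 12 mm out in front of this point. With the cover shut it lies 72 mm above the bench. The point's frame is the cover's: -x runs from hinge to free edge, z out of the outer face.
- cover_hole (a point): Centre of the round hole through the cover, 18 mm wide, at the top of its 3 mm high yellow ring (27 mm outside diameter); 83 mm from the hinge line and 16 mm to the +y side of the middle. z points out of the cover. With the cover shut it lies 75 mm above the bench, straight above the button.
- reset (a joint): How far the blue button is pressed, m: 0 up, 0.006 fully down; a spring, from 1.5 N at first to 5 N fully down, that pushes it up again when released.
- reset_top (a point): Centre of the top of the blue reset button, 24 mm across; up, it lies 40 mm above the bench, that is 35 mm below the top of the yellow ring when the cover is shut. It is pressed straight down.
- tool_stand: Wooden block 60 x 60 mm, 62 mm high, fixed on the bench; origin under its centre. An upright hole in its middle (11.5 mm wide, 40 mm deep, then 7.5 mm wide for another 8 mm) holds the centre punch, which is drawn straight up out of it.
- centre_punch: Dark steel centre punch, 120 mm long, about 10 mm thick, 0.04 to 0.09 kg, standing point down and loose in the wooden stand. Its x axis runs along it towards the point (downward at the start); the origin lies at mid length on the surface, 5 mm off the axis.
- punch_tip (a point): Point of the centre punch; at the start it stands about 14 mm above the bench. The last 40 mm taper from 10 mm thickness to the point.
- punch_top (a point): Blunt end of the centre punch, 120 mm from the point; at the start about 134 mm above the bench, so about 72 mm of the 10 mm thick shank stand out of the block to grip.
- sand_block: Brown sanding block 56 x 100 x 29 mm lying on the bench; to be left alone. Origin under its centre.
- weld_magnet: Red welding magnet 35 x 79 x 16 mm lying on the bench; to be left alone. Origin under its centre.
- hex_key: Steel hex key 31 x 78 x 6 mm lying on the bench; to be left alone. Origin under its centre.
Things that resemble listed ones, but are neither listed nor needed, are in the scene too. Leave any green look-alike of the centre_punch alone.

How it is judged:
By the outcome, as a careful person would: the job done as asked, in the order asked, and still so for the second after the job is handed in, while the arm keeps its last pose, push and grip.
It also fails if it takes over 53 s, if anything falls off the work surface, if the arm or the gripper's body presses on something with over 40 N, if the wrist force passes 120 N, or if a joint passes its speed limit or range.

## Working session

There is one attempt and no reset: what is moved stays moved. The work goes in short steps, Python scripts to look and compute and a tool call to move; the robot and the scene stay as the last step left them, time stands still between calls to the robot, and variables do not carry over. Pictures are saved under pics/ and viewed, and the job is handed in when it is done.

Besides the shell and the picture viewer there is one more tool, called after "Emit:" as name(argument=value, ...) on one line, values as JSON. step_arm: Moves the arm, as the interface text tells. Its arguments: {"type":"object","properties":{"series":{"type":"array","items":{"type":"object","properties":{"x":{"type":"number"},"y":{"type":"number"},"z":{"type":"number"},"twist":{"type":"number"},"jaw":{"type":"number"}}}}},"required":["series"]}

```bash
mkdir -p pics; ls; cat > h.py <<'E'
import numpy as np, cv2
from workcell import bot
def save(n,im): cv2.imwrite('pics/'+n+'.png',im[:,:,::-1])
E
python3 - <<'E'
from h import *
o=bot.get_obs(); print({k:np.round(v,3) for k,v in o.items()})
for n in ['scene','top']:
    p,d=bot.camera(n); save(n+'0',p); np.save(n+'0.npy',d); np.save(n+'0p.npy',p)
for n in ['scene','top','wrist']: print(n,bot.camera_info(n))
E
```

```text
pics
{'clock': np.float64(0.0), 'joint_pos': array([-1.306,  0.241,  0.004,  1.335,  0.   ,  1.571]), 'joint_vel': array([-0.   ,  0.   , -0.002, -0.001, -0.001, -0.   ]), 'tau': array([ 0.0000e+00, -3.7231e+01,  2.5241e+01,  1.7000e-02,  0.0000e+00,
        0.0000e+00]), 'eef_pos': array([ 0.131, -0.482,  0.23 ]), 'tool_rot': array([ 0.43 ,  0.562, -0.429,  0.561]), 'ft_force': array([-0.761, -0.014,  0.201]), 'ft_torque': array([-0.087, -0.025, -0.002]), 'grip_width': np.float64(0.085)}
scene {'camera_matrix': array([[532.36135915,   0.        , 323.63583895],
       [  0.        , 532.36135915, 240.62087647],
       [  0.        ,   0.        ,   1.        ]]), 'R': array([[-0.83893817, -0.5442253 ,  0.00125231],
       [-0.25195078,  0.3863473 , -0.8872748 ],
       [ 0.48239357, -0.74468421, -0.46123949]]), 't': array([0.58428182, 0.12841536, 0.99455352])}
top {'camera_matrix': array([[589.33035864,   0.        , 326.90554321],
       [  0.        , 589.33035864, 236.25078654],
       [  0.        ,   0.        ,   1.        ]]), 'R': array([[ 0.02615109, -0.99958033,  0.0124615 ],
       [-0.99264446, -0.02743966, -0.11791539],
       [ 0.11820784, -0.00928622, -0.99294545]]), 't': array([0.21261371, 0.54592778, 1.3991389 ])}
wrist {'camera_matrix': array([[371.64829954,   0.        , 316.32359026],
       [  0.        , 371.64829954, 238.71670109],
       [  0.        ,   0.        ,   1.        ]]), 'mount': array([[-7.00910484e-04, -2.90610387e-01,  9.56841215e-01,
        -1.42624615e-01],
       [ 2.26736428e-04, -9.56841472e-01, -2.90610299e-01,
         7.46420483e-02],
       [ 9.99999729e-01,  1.32589541e-05,  7.36552180e-04,
        -1.03717032e-04],
       [ 0.00000000e+00,  0.00000000e+00,  0.00000000e+00,
         1.00000000e+00]])}
```

View pics/scene0.png

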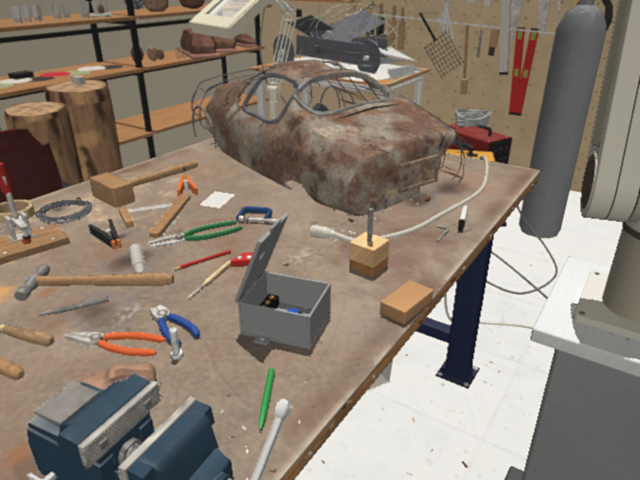

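View pics/top0.png

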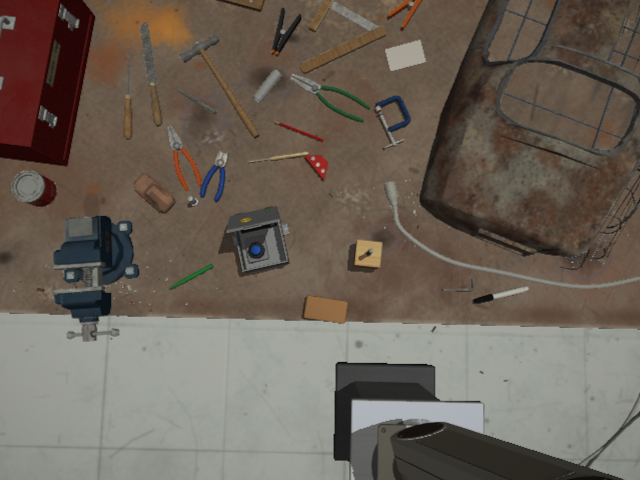

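```bash
cat >> h.py <<'E'
def deproj(n,u,v,z):
    I=bot.camera_info(n);K=I['camera_matrix'];c=np.array([(u-K[0,2])/K[0,0]*z,(v-K[1,2])/K[1,1]*z,z]); return I['R'].T@(c-I['t'])
def ray(n,u,v):
    I=bot.camera_info(n);K=I['camera_matrix'];c=np.array([(u-K[0,2])/K[0,0],(v-K[1,2])/K[1,1],1]); return -I['R'].T@I['t'], I['R'].T@c
def atz(n,u,v,h):
    o,d=ray(n,u,v); return o+d*(h-o[2])/d[2]
def tri(rs):
    A=np.zeros((3,3));b=np.zeros(3)
    for o,d in rs:
        d=d/np.linalg.norm(d);P=np.eye(3)-np.outer(d,d);A+=P;b+=P@o
    x=np.linalg.solve(A,b); return x,[np.linalg.norm(np.cross(x-o,d/np.linalg.norm(d))) for o,d in rs]
def crop(a,u0,v0,u1,v1,s):
    c=cv2.resize(a[v0:v1,u0:u1],None,fx=s,fy=s,interpolation=cv2.INTER_CUBIC)
    for u in range((u0+9)//10*10,u1,10):
        x=(u-u0)*s; cv2.line(c,(x,0),(x,6 if u%50 else 14),(255,0,255),1)
        if u%20==0: cv2.putText(c,str(u),(x,24),0,.35,(255,0,255),1)
    for v in range((v0+9)//10*10,v1,10):
        y=(v-v0)*s; cv2.line(c,(0,y),(6,y),(255,0,255),1)
        if v%20==0: cv2.putText(c,str(v),(8,y+4),0,.35,(255,0,255),1)
    return c
E
python3 - <<'E'
from h import *
t=np.load('top0p.npy');s=np.load('scene0p.npy')
save('tc',crop(t,210,190,400,330,4)); save('sc',crop(s,225,195,425,345,4))
E
```

```text
(no output)
```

View pics/tc.png

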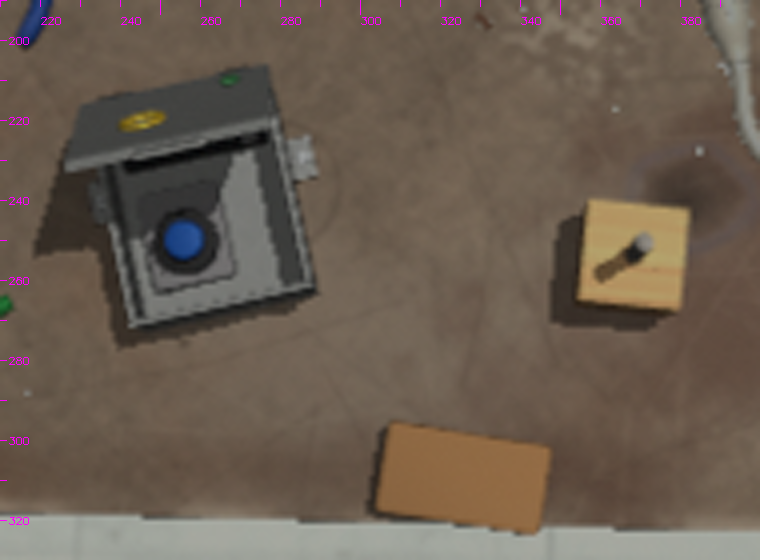

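View pics/sc.png

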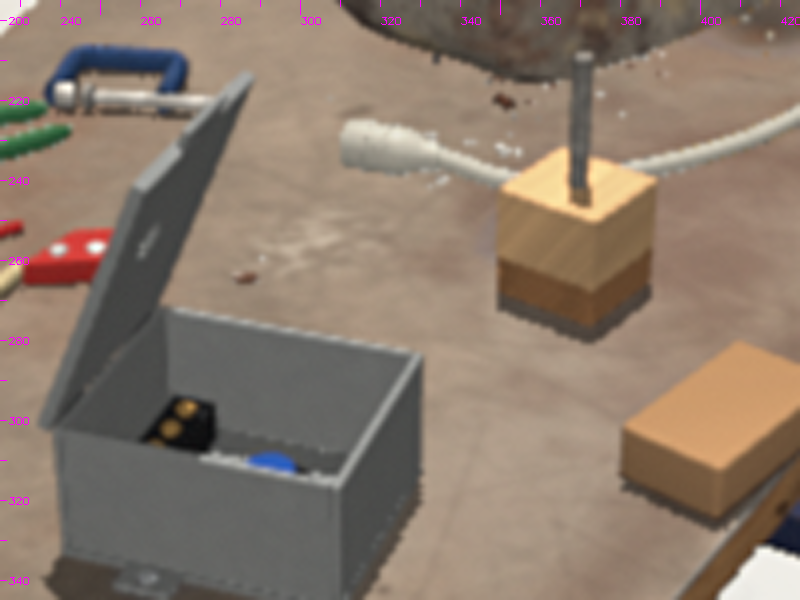

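```bash
python3 - <<'E'
from h import *
dt=np.load('top0.npy');ds=np.load('scene0.npy')
print('topcam',ray('top',0,0)[0],'scenecam',ray('scene',0,0)[0])
P=lambda n,u,v,d: np.round(deproj(n,u,v,d[int(round(v)),int(round(u))]),4)
print('near rim corners z66', atz('top',242,271,.066),atz('top',289,262.5,.066))
print('rim depth',P('top',243,270,dt),P('top',288,262,dt))
print('btn top',tri([ray('top',255.7,249.5)])if 0 else atz('top',255.7,249.5,.04),P('top',256,249,dt))
print('freeedge L,R depth',P('top',229,230,dt),P('top',276,222,dt),P('top',250,226,dt))
print('scene freeedge', P('scene',286,215,ds),P('scene',260,243,ds))
# lid plane
pts=np.array([P('top',u,v,dt) for u in range(236,272,3) for v in (213,215,217,219,221,223,225)])
pts=pts[pts[:,2]>.08]
c=pts.mean(0);U,S,V=np.linalg.svd(pts-c);print('lid plane n',V[2],S/np.sqrt(len(pts)),c)
# stand, punch
print('stand corners', [np.round(atz('top',u,v,.062)[:2],4) for u,v in ((357,240),(382,242),(379.5,267.5),(354.5,265))])
print('stand top depth',P('top',372,260,dt),P('top',360,247,dt))
print('punch top', tri([ray('top',371,250),ray('scene',371,208.5)]),P('top',371,250,dt))
print('punch base',tri([ray('top',365.5,254.5),ray('scene',370,244)]))
print('sand block',P('top',328,309,dt))
print('sand corners',[np.round(atz('top',u,v,.029)[:2],4) for u,v in ((308,296),(348,303),(344.5,323),(304,317.5))])
E
```

```text
topcam [0.37096292 0.24049726 1.45099241] scenecam [0.04276444 1.00899634 0.57193536]
near rim corners z66 [0.44826698 0.42453719 0.066     ] [0.47121579 0.31506273 0.066     ]
rim depth [0.4508 0.4225 0.0646] [0.4747 0.3193 0.0332]
btn top [0.50218693 0.39738961 0.04      ] [0.5032 0.3965 0.0418]
freeedge L,R depth [0.529  0.4401 0.1883] [0.575  0.3538 0.0058] [0.5383 0.3946 0.1936]
scene freeedge [0.5502 0.3449 0.1884] [0.5235 0.4486 0.1873]
lid plane n [0.97807814 0.12290531 0.16809946] [0.15557762 0.02208087 0.00795754] [0.55818553 0.39291579 0.16230526]
stand corners [array([0.5293, 0.1559]), array([0.5262, 0.0964]), array([0.4655, 0.1014]), array([0.4698, 0.1606])]
stand top depth [0.4828 0.1194 0.0616] [0.5129 0.1484 0.0613]
punch top (array([0.49937942, 0.12808289, 0.13210468]), [np.float64(0.00021822552835810898), np.float64(0.0002182255283580973)]) [0.4992 0.1285 0.1358]
punch base (array([0.49533785, 0.13416406, 0.05464941]), [np.float64(0.0007549273641901174), np.float64(0.0007549273641902092)])
sand block [0.3649 0.22   0.027 ]
sand corners [array([0.3946, 0.2688]), array([0.3805, 0.1724]), array([0.3328, 0.1797]), array([0.3433, 0.2768])]
```

```bash
python3 - <<'E'
from h import *
from scipy.spatial.transform import Rotation as R
o=bot.get_obs(); print(np.round(R.from_quat(o['tool_rot']).as_matrix(),3))
dt=np.load('top0.npy')
for u,v in ((425,200),(500,235),(580,255),(470,100),(400,230)): print(np.round(deproj('top',u,v,dt[v,u]),3))
E
```

```text
[[-0.     0.965  0.262]
 [ 0.002  0.262 -0.965]
 [-1.    -0.    -0.002]]
[0.62  0.005 0.118]
[ 0.539 -0.157  0.153]
[ 0.51  -0.386  0.039]
[ 0.83  -0.078  0.202]
[0.563 0.047 0.01 ]
```

Emit:
step_arm(series=[{"x":4,"y":0,"z":2.5,"twist":7,"jaw":0},{"x":5.5,"y":4,"z":3,"twist":14,"jaw":0},{"x":7,"y":8,"z":3,"twist":21,"jaw":0},{"x":9,"y":11.5,"z":3,"twist":28,"jaw":0},{"x":11,"y":15,"z":3,"twist":35,"jaw":0},{"x":13,"y":18.5,"z":3,"twist":42,"jaw":0},{"x":15,"y":22,"z":3,"twist":49,"jaw":0},{"x":17,"y":25.5,"z":3,"twist":56,"jaw":0},{"x":19,"y":29,"z":3,"twist":63,"jaw":0},{"x":21,"y":32.5,"z":3,"twist":70,"jaw":0}])

```text
clock: 0.93
eef_pos: [0.3409, -0.1551, 0.2604]
tool_rot: [0.028, 0.707, -0.028, 0.706]
ft_force: [1.5, -0.7, 0.6]
grip_width: 0.0
```

Emit:
step_arm(series=[{"x":1.8,"y":3.7,"twist":6,"jaw":0},{"x":3.5,"y":7.4,"twist":12,"jaw":0},{"x":5.3,"y":11.1,"twist":17,"jaw":0},{"x":7.1,"y":14.9,"twist":17,"jaw":0},{"x":8.9,"y":18.6,"twist":17,"jaw":0},{"x":10.7,"y":22.3,"twist":17,"jaw":0},{"x":12.5,"y":26,"twist":17,"jaw":0},{"x":14.3,"y":29.7,"twist":17,"jaw":0},{"x":16,"y":33.4,"twist":17,"jaw":0},{"x":17.7,"y":36.5,"twist":17,"jaw":0}])

```text
$.series[0]: bad value
```

```bash
python3 - <<'E'
from h import *
o=bot.get_obs(); print({k:np.round(o[k],3) for k in ('joint_pos','eef_pos','tool_rot')})
p,d=bot.camera('wrist'); save('w1',p);np.save('w1.npy',d)
E
```

```text
{'joint_pos': array([-4.260e-01, -2.100e-02, -2.170e-01,  1.376e+00, -1.000e-03,
        1.223e+00]), 'eef_pos': array([ 0.341, -0.155,  0.26 ]), 'tool_rot': array([ 0.028,  0.707, -0.028,  0.706])}
```

View pics/w1.png

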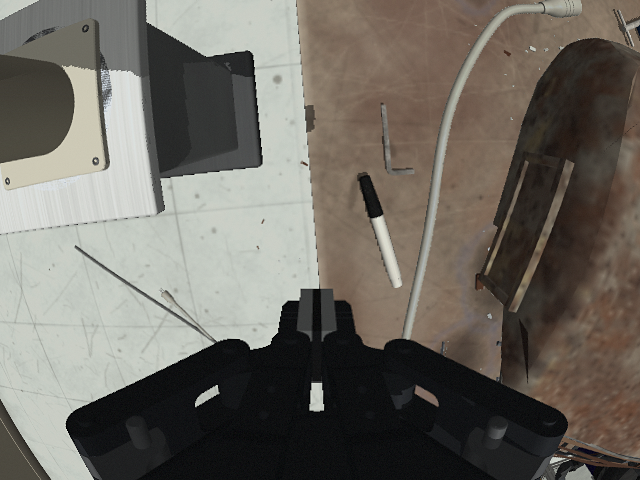

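Emit:
step_arm(series=[{"x":1.8,"y":3.7,"z":0,"twist":6,"jaw":0},{"x":3.5,"y":7.4,"z":0,"twist":12,"jaw":0},{"x":5.3,"y":11.1,"z":0,"twist":17,"jaw":0},{"x":7.1,"y":14.9,"z":0,"twist":17,"jaw":0},{"x":8.9,"y":18.6,"z":0,"twist":17,"jaw":0},{"x":10.7,"y":22.3,"z":0,"twist":17,"jaw":0},{"x":12.5,"y":26,"z":0,"twist":17,"jaw":0},{"x":14.3,"y":29.7,"z":0,"twist":17,"jaw":0},{"x":16,"y":33.4,"z":0,"twist":17,"jaw":0},{"x":17.7,"y":36.5,"z":0,"twist":17,"jaw":0}])

```text
clock: 1.82
eef_pos: [0.5215, 0.2181, 0.2597]
tool_rot: [-0.08, 0.703, 0.084, 0.702]
ft_force: [0.3, -0.3, -0.3]
grip_width: -0.0
```

```bash
python3 - <<'E'
from h import *
o=bot.get_obs(); print({k:np.round(o[k],3) for k in ('joint_pos','eef_pos','tool_rot')})
p,d=bot.camera('wrist'); save('w2',p);np.save('w2.npy',d)
E
```

```text
{'joint_pos': array([0.393, 0.364, 0.248, 1.455, 0.005, 1.731]), 'eef_pos': array([0.521, 0.218, 0.26 ]), 'tool_rot': array([-0.08 ,  0.703,  0.084,  0.702])}
```

View pics/w2.png

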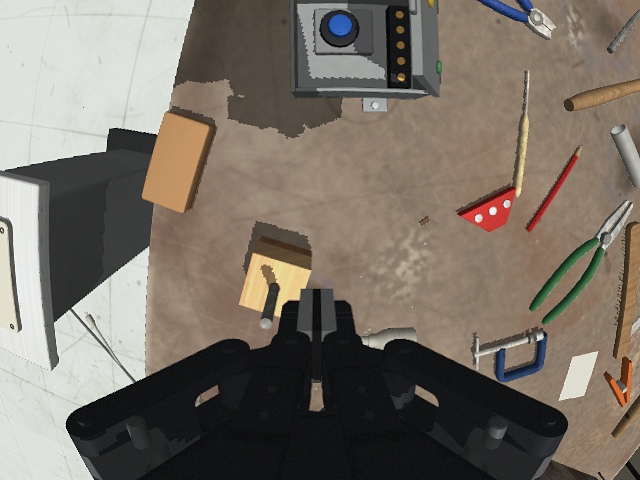

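Emit:
step_arm(series=[{"x":1.7,"y":3.7,"z":0,"twist":0,"jaw":0},{"x":3.4,"y":7.4,"z":0,"twist":0,"jaw":0},{"x":5.1,"y":11,"z":0,"twist":0,"jaw":0},{"x":6.6,"y":14.4,"z":0,"twist":0,"jaw":0},{"x":6.6,"y":14.4,"z":-3,"twist":0,"jaw":0},{"x":6.6,"y":14.4,"z":-3,"twist":0,"jaw":0}])

```text
clock: 2.37
eef_pos: [0.59, 0.3697, 0.2189]
tool_rot: [-0.083, 0.705, 0.086, 0.699]
ft_force: [-1.5, -1.3, -3.4]
grip_width: 0.0001
```

```bash
python3 - <<'E'
from h import *
o=bot.get_obs(); print({k:np.round(o[k],3) for k in ('joint_pos','eef_pos','tool_rot')})
p,d=bot.camera('scene'); save('s3',p[100:400,150:450].repeat(2,0).repeat(2,1))
p,d=bot.camera('wrist'); save('w3',p);np.save('w3.npy',d)
E
```

```text
{'joint_pos': array([0.556, 0.673, 0.645, 1.55 , 0.008, 1.887]), 'eef_pos': array([0.59 , 0.37 , 0.219]), 'tool_rot': array([-0.083,  0.705,  0.086,  0.699])}
```

View pics/s3.png

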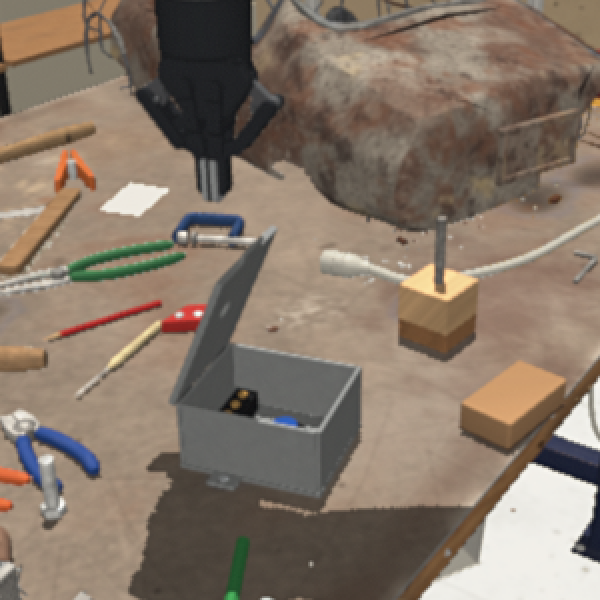

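View pics/w3.png

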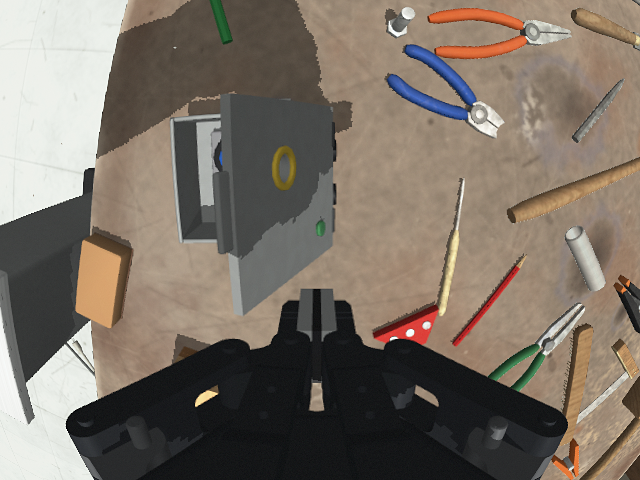

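Emit:
step_arm(series=[{"x":0,"y":0,"z":-2.4,"twist":0,"jaw":0},{"x":0,"y":0,"z":-4.6,"twist":0,"jaw":0},{"x":-0.9,"y":-0.2,"z":-4.6,"twist":0,"jaw":0},{"x":-1.8,"y":-0.4,"z":-4.6,"twist":0,"jaw":0},{"x":-2.8,"y":-0.6,"z":-5.1,"twist":0,"jaw":0},{"x":-3.8,"y":-0.8,"z":-5.6,"twist":0,"jaw":0},{"x":-4.7,"y":-1,"z":-6.2,"twist":0,"jaw":0},{"x":-5.5,"y":-1.2,"z":-6.9,"twist":0,"jaw":0}])

```text
clock: 3.13
eef_pos: [0.5346, 0.3537, 0.1591]
tool_rot: [-0.08, 0.703, 0.086, 0.702]
ft_force: [0.2, 0.2, 2.2]
grip_width: 0.0
```

```bash
python3 - <<'E'
from h import *
p,d=bot.camera('scene'); save('s4',p[100:400,150:450].repeat(2,0).repeat(2,1))
E
```

```text
(no output)
```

View pics/s4.png

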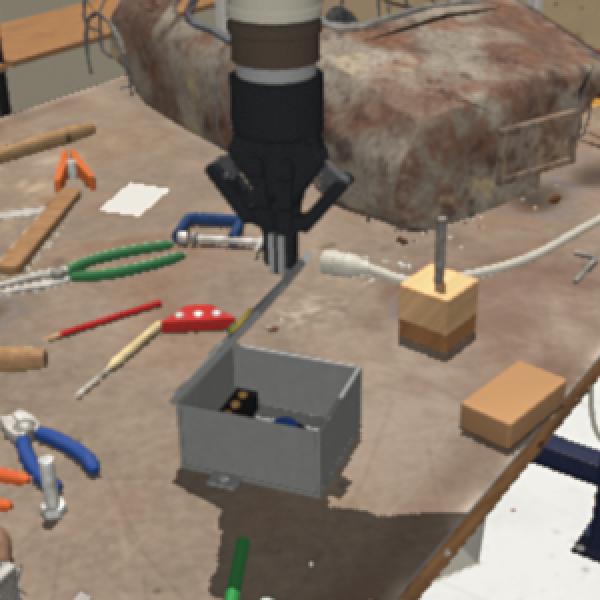

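Emit:
step_arm(series=[{"x":-0.7,"y":-0.1,"z":-1.6,"twist":0,"jaw":0},{"x":-1.4,"y":-0.2,"z":-2.5,"twist":0,"jaw":0},{"x":-2,"y":-0.4,"z":-3.4,"twist":0,"jaw":0},{"x":-2.6,"y":-0.5,"z":-4.4,"twist":0,"jaw":0},{"x":-3,"y":-0.6,"z":-5.4,"twist":0,"jaw":0},{"x":-3.3,"y":-0.6,"z":-6.4,"twist":0,"jaw":0},{"x":-3.5,"y":-0.7,"z":-7.4,"twist":0,"jaw":0},{"x":-3.6,"y":-0.7,"z":-8.2,"twist":0,"jaw":0},{"x":-3.6,"y":-0.7,"z":-8.6,"twist":0,"jaw":0},{"x":-3.6,"y":-0.7,"z":-8.7,"twist":0,"jaw":0}])

```text
clock: 4.02
eef_pos: [0.4964, 0.3452, 0.0719]
tool_rot: [-0.081, 0.704, 0.085, 0.7]
ft_force: [-3.9, -4.3, 12.6]
grip_width: 0.0003
```

```bash
python3 - <<'E'
from h import *
p,d=bot.camera('scene'); save('s5',p[100:400,150:450].repeat(2,0).repeat(2,1))
E
```

```text
(no output)
```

View pics/s5.png

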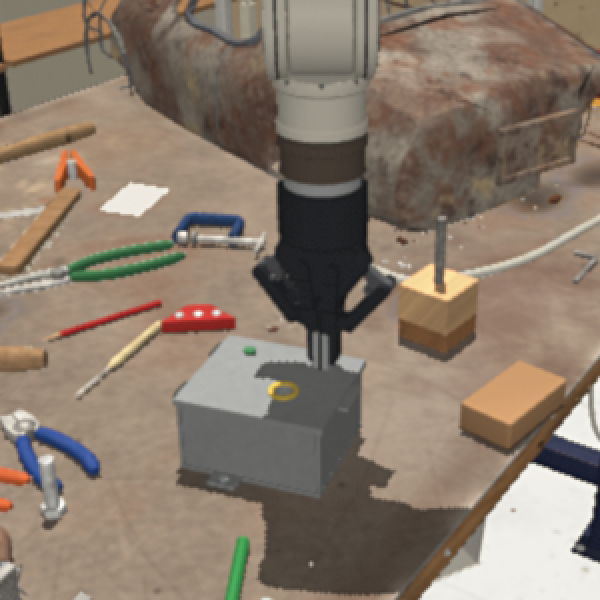

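Emit:
step_arm(series=[{"x":0,"y":0,"z":4,"twist":0,"jaw":0},{"x":0,"y":0,"z":8,"twist":0,"jaw":0},{"x":0,"y":-2,"z":11.5,"twist":0,"jaw":8.5},{"x":0,"y":-5,"z":14,"twist":0,"jaw":8.5},{"x":0,"y":-8.5,"z":15,"twist":0,"jaw":8.5},{"x":0,"y":-8.5,"z":15,"twist":0,"jaw":8.5},{"x":0,"y":-8.5,"z":15,"twist":0,"jaw":8.5}])

```text
clock: 4.65
eef_pos: [0.4974, 0.2588, 0.2239]
tool_rot: [-0.079, 0.703, 0.084, 0.701]
ft_force: [0.5, 0.5, -0.9]
grip_width: 0.0603
```

```bash
cat >> h.py <<'E'
from scipy.spatial.transform import Rotation as Rot
def wray(o,u,v):
    I=bot.camera_info('wrist');K=I['camera_matrix'];M=I['mount']
    a=np.array([(u-K[0,2])/K[0,0],(v-K[1,2])/K[1,1]]);r=np.linalg.norm(a)
    c=np.array([*(a/r*np.sin(r)),np.cos(r)]) if r>1e-9 else np.array([0,0,1.])
    T=Rot.from_quat(o['tool_rot']).as_matrix()
    return T@M[:3,3]+o['eef_pos'], T@(M[:3,:3]@c)
def watz(o,u,v,h):
    a,d=wray(o,u,v); return a+d*(h-a[2])/d[2]
E
python3 - <<'E'
from h import *
import pickle
o=bot.get_obs(); print({k:np.round(o[k],3) for k in ('joint_vel','eef_pos','tool_rot','ft_force')})
p,d=bot.camera('wrist'); pickle.dump((o,p,d),open('w6.pkl','wb')); save('w6',p)
p,d=bot.camera('top'); pickle.dump((p,d),open('t6.pkl','wb')); save('t6',crop(p,210,190,400,330,4))
E
```

```text
{'joint_vel': array([ 0.036,  0.043, -0.014, -0.013,  0.011,  0.004]), 'eef_pos': array([0.497, 0.259, 0.224]), 'tool_rot': array([-0.079,  0.703,  0.084,  0.701]), 'ft_force': array([ 0.454,  0.455, -0.948])}
```

View pics/w6.png

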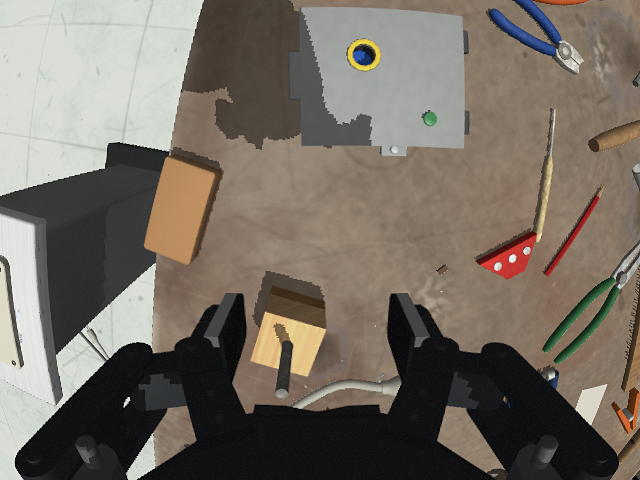

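View pics/t6.png

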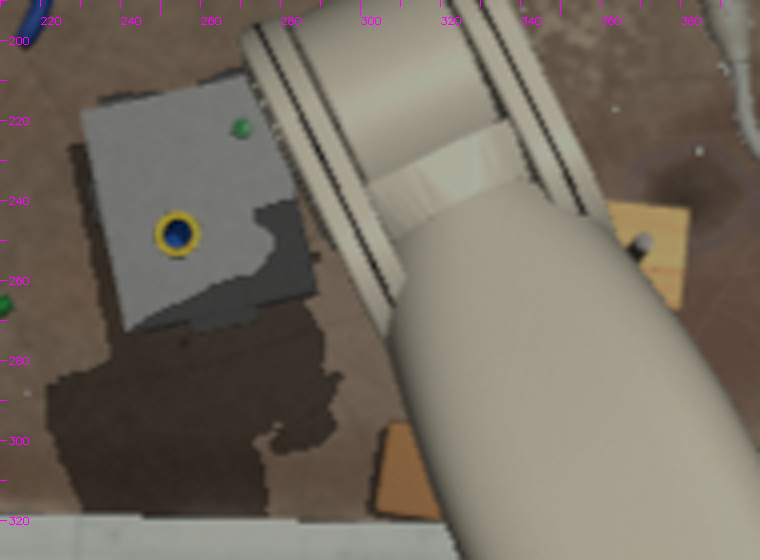

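```bash
python3 - <<'E'
from h import *
import pickle
o,w,wd=pickle.load(open('w6.pkl','rb')); t,td=pickle.load(open('t6.pkl','rb'))
def ring(p,u0,v0,u1,v1):
    h=cv2.cvtColor(p[v0:v1,u0:u1],cv2.COLOR_RGB2HSV); m=((h[...,0]>20)&(h[...,0]<35)&(h[...,1]>150)).astype(np.uint8)
    ys,xs=np.nonzero(m); hull=cv2.convexHull(np.c_[xs,ys].astype(np.int32)); M=cv2.moments(hull)
    return M['m10']/M['m00']+u0, M['m01']/M['m00']+v0, len(xs)
a=ring(w,330,25,400,90); b=ring(t,235,235,270,262); print(a,b)
print('wrist',watz(o,*a[:2],.075),'top',atz('top',*b[:2],.075)); print('tri',tri([wray(o,*a[:2]),ray('top',*b[:2])]))
save('w6c',crop(w,240,270,340,410,5)[:600])
h=cv2.cvtColor(t[220:270,350:395],cv2.COLOR_RGB2HSV)
E
```

```text
(363.5103448275862, 54.49968652037617, 439) (253.8974358974359, 248.05555555555554, 43)
wrist [0.50207761 0.39906537 0.075     ] top [0.502212   0.39784942 0.075     ]
tri (array([0.50130864, 0.39672088, 0.08494807]), [np.float64(4.613529588775411e-05), np.float64(4.613529588787975e-05)])
```

View pics/w6c.png

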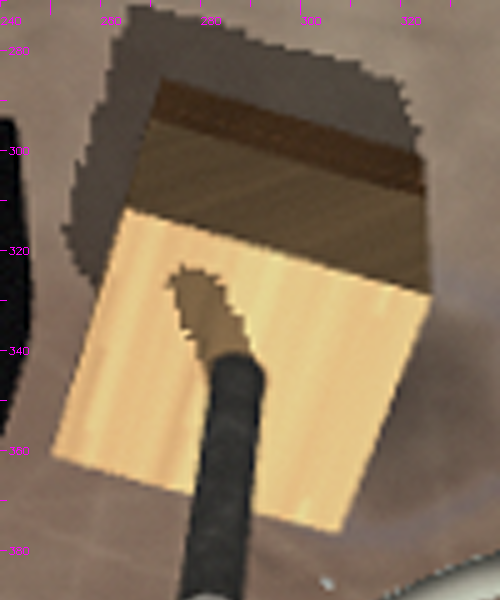

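```bash
python3 - <<'E'
from h import *
import pickle
o,w,wd=pickle.load(open('w6.pkl','rb'))
print('base',watz(o,285,345,.062),'top',watz(o,281.5,391,.134))
print(tri([wray(o,281.5,391),ray('top',371,250),ray('scene',371,208.5)]))
print('stand c',np.mean([watz(o,u,v,.062) for u,v in ((263.5,312),(324,329),(306,376),(249.5,361))],0))
E
```

```text
base [0.49688436 0.13058897 0.062     ] top [0.49891115 0.13284174 0.134     ]
(array([0.49931445, 0.12867424, 0.13131224]), [np.float64(0.0014447958843068142), np.float64(0.0006529686996274912), np.float64(0.0010322646527984784)])
stand c [0.49758567 0.12974786 0.062     ]
```

Emit:
step_arm(series=[{"x":0.1,"y":-4,"z":0,"twist":0,"jaw":8.5},{"x":0.1,"y":-8,"z":0,"twist":0,"jaw":8.5},{"x":0.1,"y":-11.5,"z":0,"twist":0,"jaw":8.5},{"x":0.1,"y":-12.9,"z":0,"twist":0,"jaw":8.5},{"x":0.1,"y":-12.9,"z":-2,"twist":0,"jaw":8.5},{"x":0.1,"y":-12.9,"z":-4,"twist":0,"jaw":8.5},{"x":0.1,"y":-12.9,"z":-4,"twist":0,"jaw":8.5}])

```text
clock: 5.33
eef_pos: [0.4947, 0.1309, 0.1771]
tool_rot: [-0.081, 0.707, 0.085, 0.697]
ft_force: [-0.7, -0.6, 0.0]
grip_width: 0.0848
```

```bash
python3 - <<'E'
from h import *
import pickle
o=bot.get_obs(); print({k:np.round(o[k],4) for k in ('joint_vel','eef_pos','tool_rot','ft_force')})
p,d=bot.camera('wrist'); pickle.dump((o,p,d),open('w7.pkl','wb')); save('w7',p)
T=Rot.from_quat(o['tool_rot']).as_matrix();print(T.round(3))
E
```

```text
{'joint_vel': array([ 0.0116, -0.019 ,  0.0643,  0.0775,  0.0002,  0.0001]), 'eef_pos': array([0.4947, 0.1309, 0.1771]), 'tool_rot': array([-0.0811,  0.7075,  0.0849,  0.6969]), 'ft_force': array([-0.7022, -0.5518,  0.0037])}
[[-0.015 -0.233  0.972]
 [ 0.004  0.972  0.233]
 [-1.     0.007 -0.014]]
```

View pics/w7.png

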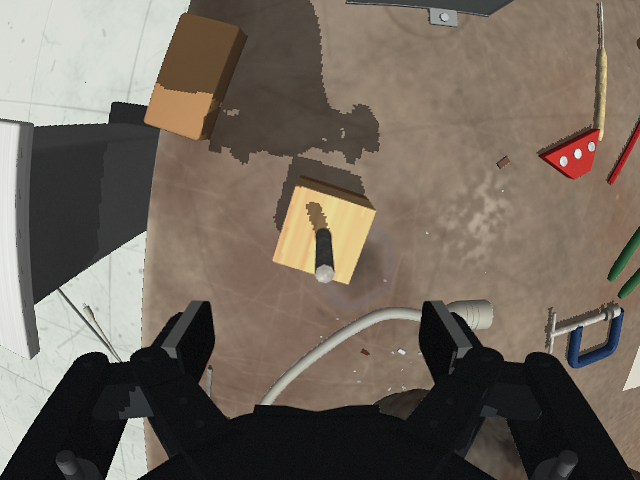

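```bash
python3 - <<'E'
from h import *
import pickle
o,w,wd=pickle.load(open('w6.pkl','rb'));o7,w7,_=pickle.load(open('w7.pkl','rb'))
print('top',watz(o7,324.5,273,.134),'base',watz(o7,323,231,.062))
print(tri([wray(o,281.5,391),wray(o7,324.5,273)]))
print(tri([wray(o,281.5,391),wray(o7,324.5,273),ray('top',371,250),ray('scene',371,208.5)]))
print(bot.get_obs()['eef_pos'])
E
```

```text
top [0.49908355 0.13068568 0.134     ] base [0.49775747 0.13407069 0.062     ]
(array([0.49941557, 0.12891606, 0.12940341]), [np.float64(0.00014868309593495338), np.float64(0.0001486830959349741)])
(array([0.49928947, 0.1290169 , 0.13139483]), [np.float64(0.0012354226914626744), np.float64(0.0006187175728142938), np.float64(0.0009610053507241921), np.float64(0.0011410904529347865)])
[0.49536873 0.13135106 0.17891606]
```

Emit:
step_arm(series=[{"x":0.3,"y":-0.2,"z":-2.5,"twist":0,"jaw":8.5},{"x":0.3,"y":-0.2,"z":-5,"twist":0,"jaw":8.5},{"x":0.3,"y":-0.2,"z":-7.5,"twist":0,"jaw":8.5},{"x":0.3,"y":-0.2,"z":-9.3,"twist":0,"jaw":8.5},{"x":0.3,"y":-0.2,"z":-9.6,"twist":0,"jaw":8.5},{"x":0.3,"y":-0.2,"z":-9.6,"twist":0,"jaw":8.5}])

```text
clock: 5.88
eef_pos: [0.4978, 0.13, 0.0822]
tool_rot: [-0.082, 0.708, 0.085, 0.697]
ft_force: [0.3, 0.4, 0.7]
grip_width: 0.0853
```

```bash
python3 - <<'E'
from h import *
p,d=bot.camera('scene'); save('s8',p[100:400,200:500].repeat(2,0).repeat(2,1))
E
```

```text
(no output)
```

View pics/s8.png

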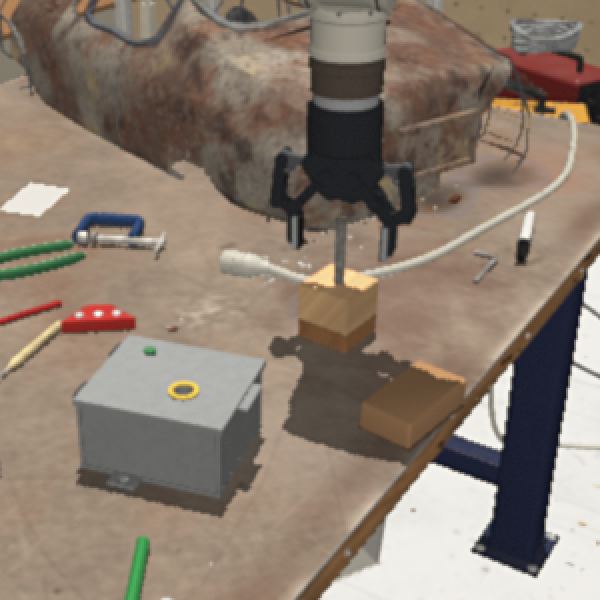

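Emit:
step_arm(series=[{"x":0,"y":0,"z":0,"twist":0,"jaw":4},{"x":0,"y":0,"z":0,"twist":0,"jaw":2},{"x":0,"y":0,"z":0,"twist":0,"jaw":0},{"x":0,"y":0,"z":0,"twist":0,"jaw":0},{"x":0,"y":0,"z":0,"twist":0,"jaw":0},{"x":0,"y":0,"z":0,"twist":0,"jaw":0},{"x":0,"y":0,"z":0,"twist":0,"jaw":0},{"x":0,"y":0,"z":0,"twist":0,"jaw":0}])

```text
clock: 6.6
eef_pos: [0.4988, 0.1301, 0.0837]
tool_rot: [-0.082, 0.707, 0.086, 0.698]
ft_force: [-1.4, 0.5, 3.0]
grip_width: 0.0085
```

Emit:
step_arm(series=[{"x":0,"y":0,"z":1.5,"twist":0,"jaw":0},{"x":0,"y":0,"z":3,"twist":0,"jaw":0},{"x":0,"y":0,"z":4.5,"twist":0,"jaw":0},{"x":0,"y":0,"z":6,"twist":0,"jaw":0},{"x":0,"y":0,"z":7.5,"twist":0,"jaw":0},{"x":0,"y":0,"z":9,"twist":0,"jaw":0},{"x":0,"y":0,"z":10.5,"twist":0,"jaw":0},{"x":0,"y":0,"z":11,"twist":0,"jaw":0},{"x":0,"y":0,"z":11,"twist":0,"jaw":0}])

```text
clock: 7.35
eef_pos: [0.4998, 0.1303, 0.195]
tool_rot: [-0.081, 0.706, 0.086, 0.699]
ft_force: [0.8, 0.1, -0.9]
grip_width: 0.0089
```

```bash
python3 - <<'E'
from h import *
import pickle
o=bot.get_obs(); print({k:np.round(o[k],4) for k in ('eef_pos','tool_rot','ft_force','grip_width')})
p,d=bot.camera('scene'); pickle.dump((o,p,d),open('s9.pkl','wb')); save('s9',p[50:350,200:500].repeat(2,0).repeat(2,1))
p,d=bot.camera('wrist'); pickle.dump((o,p,d),open('w9.pkl','wb')); save('w9',p)
E
```

```text
{'eef_pos': array([0.4998, 0.1303, 0.195 ]), 'tool_rot': array([-0.0814,  0.7056,  0.0856,  0.6987]), 'ft_force': array([ 0.8109,  0.0826, -0.8797]), 'grip_width': np.float64(0.0089)}
```

View pics/s9.png

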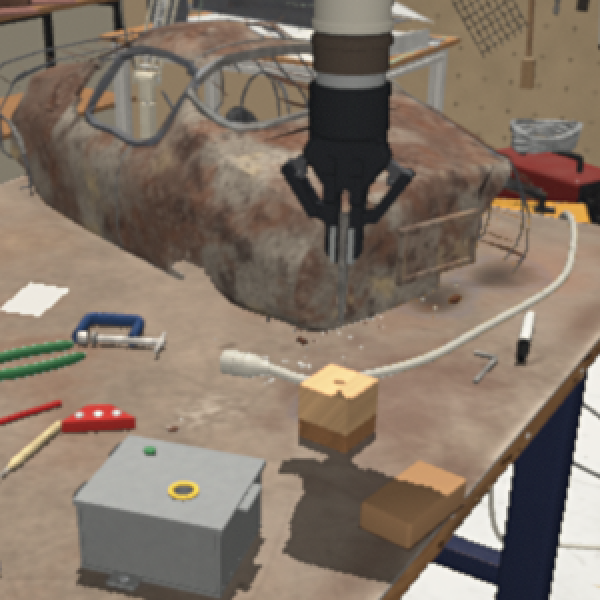

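View pics/w9.png

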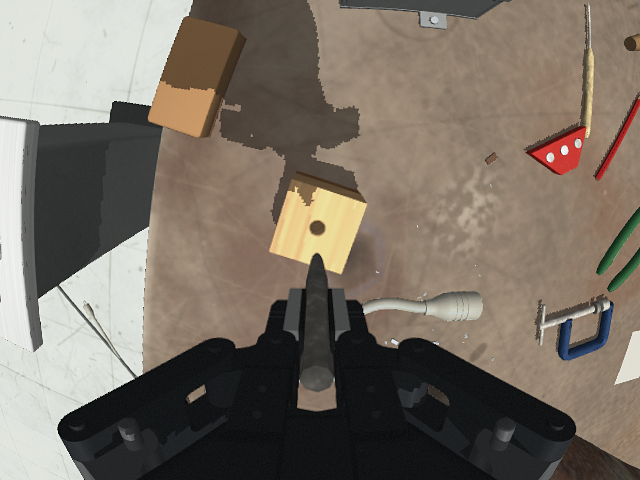

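```bash
python3 - <<'E'
from h import *
import pickle
o,s,_=pickle.load(open('s9.pkl','rb'));o,w,_=pickle.load(open('w9.pkl','rb'))
a=crop(s,345,140,405,220,7);b=crop(w,280,240,355,400,4)
h=max(a.shape[0],b.shape[0]);c=np.zeros((h,a.shape[1]+b.shape[1],3),np.uint8);c[:a.shape[0],:a.shape[1]]=a;c[:b.shape[0],a.shape[1]:]=b
save('c9',c[:600])
E
```

```text
(no output)
```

View pics/c9.png

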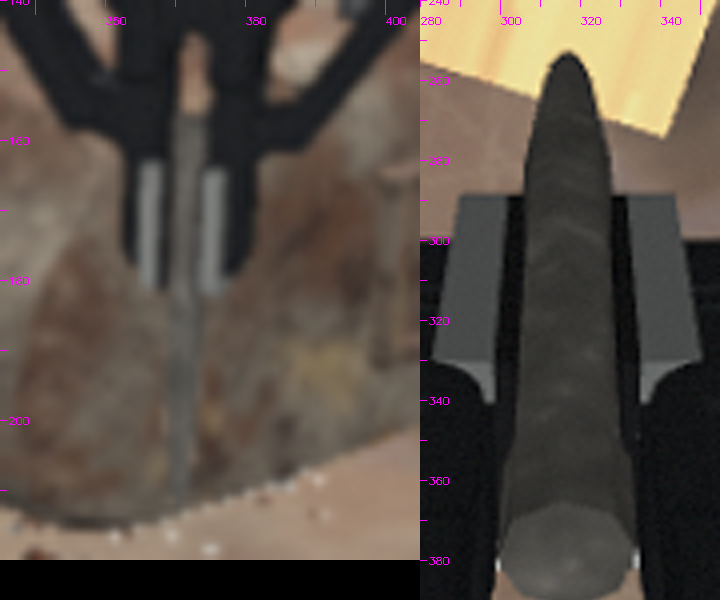

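```bash
python3 - <<'E'
from h import *
import pickle
o,w,_=pickle.load(open('w9.pkl','rb'))
print('tip at z.125',watz(o,316.5,253,.125),'top at .245',watz(o,316,376,.245))
print('tri tip',tri([wray(o,316.5,253.5),ray('scene',370,209)]),'tri top',tri([wray(o,316,376),ray('scene',371,156)]))
I=bot.camera_info('scene')
for P in ([.499,.13,.125],[.499,.13,.245]):
    c=I['R']@P+I['t'];q=I['camera_matrix']@c;print(q[:2]/q[2])
T=Rot.from_quat(o['tool_rot']).as_matrix();print(T[:,0])
E
```

```text
tip at z.125 [0.49949004 0.13121392 0.125     ] top at .245 [0.50004372 0.13181619 0.245     ]
tri tip (array([0.49877968, 0.1335047 , 0.13313048]), [np.float64(0.00021880583729584483), np.float64(0.00021880583729582323)]) tri top (array([0.50115179, 0.13181863, 0.2438851 ]), [np.float64(0.0011858239229129092), np.float64(0.001185823922912797)])
[370.45810835 212.05616979]
[373.06334659 155.23934031]
[-0.01052465  0.0048095  -0.99993305]
```

Emit:
step_arm(series=[{"x":0,"y":3,"z":0,"twist":0,"jaw":0},{"x":0,"y":6.5,"z":0,"twist":0,"jaw":0},{"x":0.1,"y":10,"z":0,"twist":0,"jaw":0},{"x":0.1,"y":13.5,"z":0,"twist":0,"jaw":0},{"x":0.2,"y":17,"z":0,"twist":0,"jaw":0},{"x":0.2,"y":20.5,"z":0,"twist":0,"jaw":0},{"x":0.2,"y":23.5,"z":-0.5,"twist":0,"jaw":0},{"x":0.2,"y":26,"z":-1,"twist":0,"jaw":0},{"x":0.2,"y":26.7,"z":-2,"twist":0,"jaw":0},{"x":0.2,"y":26.7,"z":-2.5,"twist":0,"jaw":0}])

```text
clock: 8.28
eef_pos: [0.499, 0.3983, 0.1645]
tool_rot: [-0.083, 0.708, 0.086, 0.696]
ft_force: [0.0, -0.7, -1.2]
grip_width: 0.0088
```

Emit:
step_arm(series=[{"x":0,"y":0,"z":0,"twist":0,"jaw":0},{"x":0,"y":0,"z":0,"twist":0,"jaw":0}])

```text
clock: 8.45
eef_pos: [0.498, 0.3965, 0.1624]
tool_rot: [-0.084, 0.709, 0.085, 0.695]
ft_force: [0.5, -0.6, -0.3]
grip_width: 0.0089
```

```bash
python3 - <<'E'
from h import *
import pickle
o=bot.get_obs(); print({k:np.round(o[k],4) for k in ('eef_pos','tool_rot','ft_force','grip_width')})
p,d=bot.camera('scene'); 
p2,d=bot.camera('wrist'); pickle.dump((o,p,p2),open('w10.pkl','wb')); save('s10',crop(p,240,150,340,250,6));save('w10',crop(p2,250,150,390,300,4))
E
```

```text
{'eef_pos': array([0.498 , 0.3965, 0.1624]), 'tool_rot': array([-0.084 ,  0.7095,  0.0846,  0.6946]), 'ft_force': array([ 0.4506, -0.5728, -0.2799]), 'grip_width': np.float64(0.0089)}
```

View pics/s10.png

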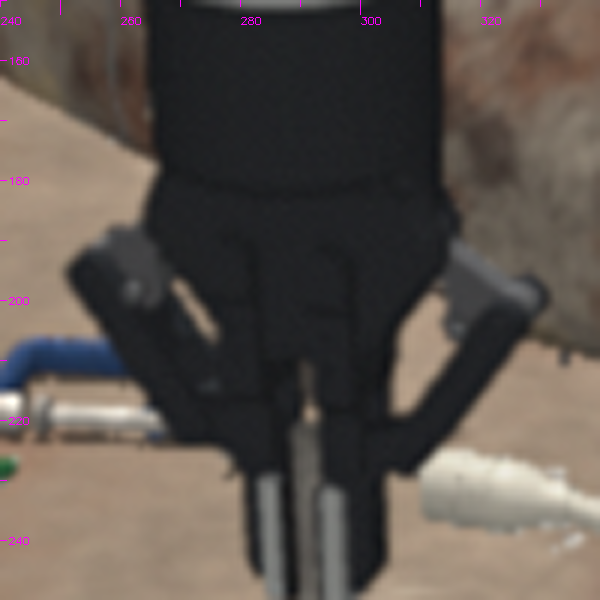

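View pics/w10.png

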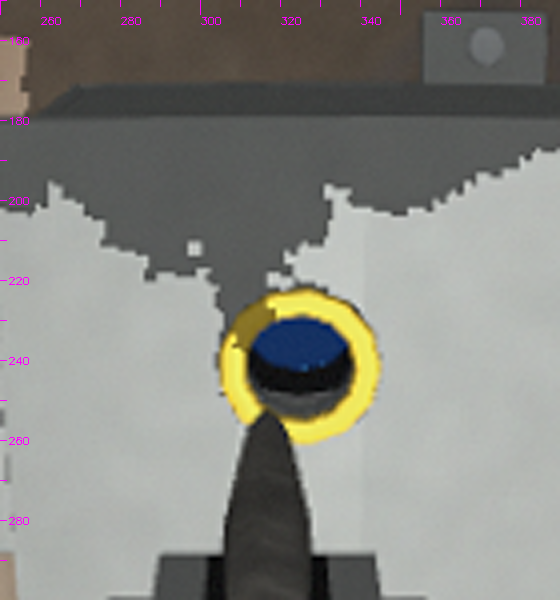

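```bash
python3 - <<'E'
from h import *
import pickle
o,s,w=pickle.load(open('w10.pkl','rb'))
h=cv2.cvtColor(w[215:265,295:350],cv2.COLOR_RGB2HSV); m=((h[...,0]>20)&(h[...,0]<35)&(h[...,1]>120)).astype(np.uint8)
ys,xs=np.nonzero(m);e=cv2.fitEllipse(cv2.convexHull(np.c_[xs,ys].astype(np.int32)));print(e[0][0]+295,e[0][1]+215)
u,v=e[0][0]+295,e[0][1]+215
print('ring',watz(o,u,v,.075),'tip',watz(o,314.5,251.5,o['eef_pos'][2]-.07))
T=Rot.from_quat(o['tool_rot']).as_matrix();print('tool x',T[:,0]);o=bot.get_obs();print(o['eef_pos'],Rot.from_quat(o['tool_rot']).as_matrix()[:,0],o['joint_vel'].round(3))
oo,w,_=pickle.load(open('w9.pkl','rb'));T9=Rot.from_quat(oo['tool_rot']).as_matrix()
print(T9.T@(watz(oo,316.5,253,.125)-oo['eef_pos']))
E
```

```text
324.4261875152588 240.95176315307617
ring [0.50118646 0.40029874 0.075     ] tip [0.4956458  0.39758531 0.09244261]
tool x [-0.02101493 -0.00170193 -0.99977771]
[0.49914254 0.39677415 0.16438934] [-1.81601578e-02  6.00225126e-04 -9.99834911e-01] [-0.004 -0.014  0.016  0.002  0.     0.002]
[0.06996461 0.00047275 0.00059741]
```

Emit:
step_arm(series=[{"x":0.4,"y":0.2,"z":0,"twist":0,"jaw":0},{"x":0.4,"y":0.2,"z":-0.5,"twist":0,"jaw":0},{"x":0.4,"y":0.2,"z":-0.5,"twist":0,"jaw":0},{"x":0.4,"y":0.2,"z":-0.5,"twist":0,"jaw":0}])

```text
clock: 8.88
eef_pos: [0.5033, 0.3982, 0.1593]
tool_rot: [-0.083, 0.709, 0.085, 0.696]
ft_force: [-0.9, -0.2, -1.2]
grip_width: 0.009
```

```bash
cat > look.py <<'E'
from h import *
import pickle,sys
n=sys.argv[1]
p2,d=bot.camera('wrist')
o=bot.get_obs()
print({k:np.round(o[k],4) for k in ('eef_pos','ft_force','grip_width')},Rot.from_quat(o['tool_rot']).as_matrix()[:,0].round(4))
p,d=bot.camera('scene'); 
pickle.dump((o,p,p2),open(n+'.pkl','wb'))
a=crop(p,260,200,330,320,5);b=crop(p2,280,200,360,320,5)
save(n,np.hstack([a,b]))
E
python3 look.py p11
```

```text
{'eef_pos': array([0.5032, 0.3984, 0.1594]), 'ft_force': array([-0.3854,  0.3129, -1.2499]), 'grip_width': np.float64(0.0089)} [-1.830e-02  5.000e-04 -9.998e-01]
```

View pics/p11.png

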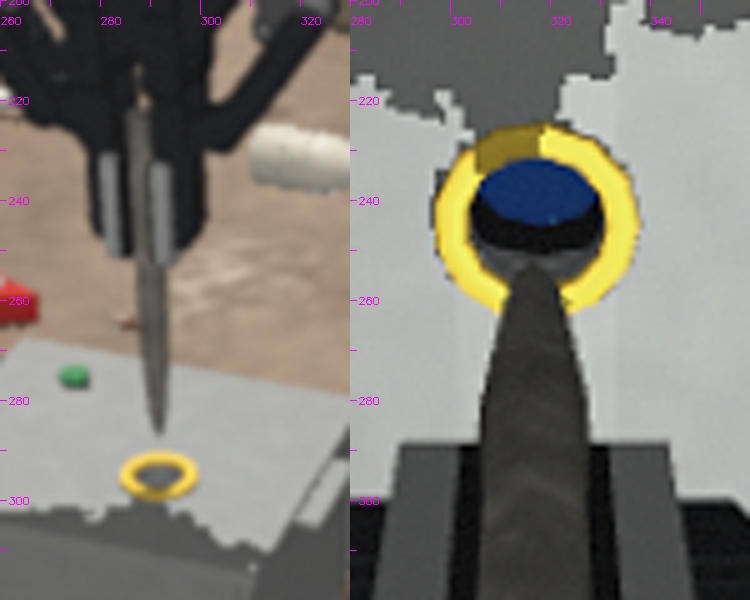

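```bash
python3 - <<'E'
from h import *
import pickle
o,s,w=pickle.load(open('p11.pkl','rb'))
print('ring',watz(o,315.5,244,.075),'tip',watz(o,316.3,252.5,o['eef_pos'][2]-.07))
print('tri tip',tri([wray(o,316.3,252.5),ray('scene',290,286.5)]),'tri ring',tri([wray(o,315.5,244),ray('scene',290.2,295)]), 'scene ring',atz('scene',290.2,295,.075))
E
```

```text
ring [0.50132571 0.39994926 0.075     ] tip [0.50224504 0.39931515 0.08941275]
tri tip (array([0.50313758, 0.40020739, 0.08925831]), [np.float64(0.0012687584197615173), np.float64(0.0012687584197616914)]) tri ring (array([0.50263659, 0.40043029, 0.07259739]), [np.float64(0.0016739592695190937), np.float64(0.001673959269518961)]) scene ring [0.50134399 0.40484261 0.075     ]
```

Emit:
step_arm(series=[{"x":0,"y":0,"z":-0.8,"twist":0,"jaw":0},{"x":-0.1,"y":0,"z":-1.6,"twist":0,"jaw":0},{"x":-0.1,"y":0,"z":-2.4,"twist":0,"jaw":0},{"x":-0.1,"y":0,"z":-3.2,"twist":0,"jaw":0},{"x":-0.1,"y":0,"z":-4,"twist":0,"jaw":0},{"x":-0.1,"y":0,"z":-4.2,"twist":0,"jaw":0}])

```text
clock: 9.48
eef_pos: [0.5011, 0.3978, 0.115]
tool_rot: [-0.084, 0.71, 0.084, 0.695]
ft_force: [0.2, 0.6, -0.6]
grip_width: 0.0093
```

```bash
python3 look.py p12
```

```text
{'eef_pos': array([0.5012, 0.3979, 0.1153]), 'ft_force': array([-0.5191, -0.8668, -0.6636]), 'grip_width': np.float64(0.0093)} [-0.0209 -0.0016 -0.9998]
```

View pics/p12.png

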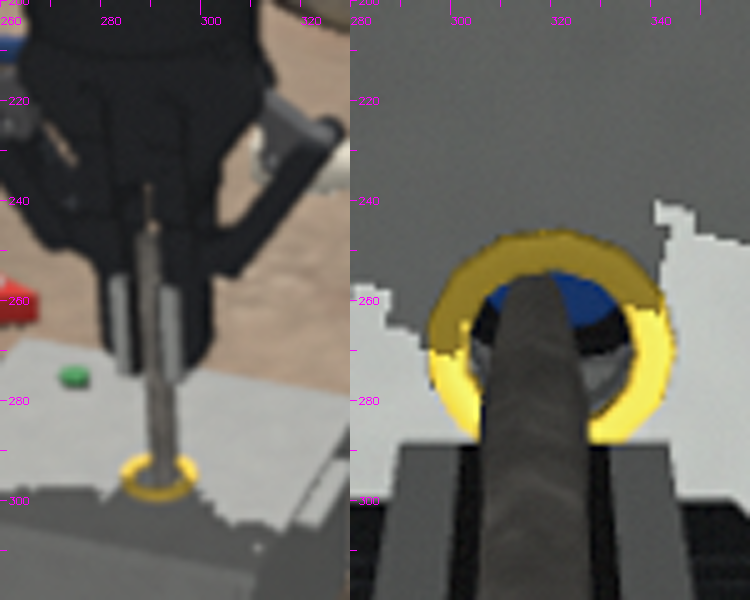

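Emit:
step_arm(series=[{"x":0.1,"y":0.1,"z":0,"twist":0,"jaw":0},{"x":0.2,"y":0.1,"z":-0.3,"twist":0,"jaw":0},{"x":0.2,"y":0.1,"z":-0.6,"twist":0,"jaw":0},{"x":0.2,"y":0.1,"z":-0.8,"twist":0,"jaw":0},{"x":0.2,"y":0.1,"z":-0.8,"twist":0,"jaw":0}])

```text
clock: 10.0
eef_pos: [0.5041, 0.3994, 0.1083]
tool_rot: [-0.083, 0.709, 0.085, 0.695]
ft_force: [0.2, -0.6, 1.1]
grip_width: 0.0091
```

Emit:
step_arm(series=[{"x":-0.1,"y":-0.1,"z":-0.2,"twist":0,"jaw":0},{"x":-0.1,"y":-0.1,"z":-0.3,"twist":0,"jaw":0},{"x":-0.1,"y":-0.1,"z":-0.3,"twist":0,"jaw":0}])

```text
clock: 10.25
eef_pos: [0.5035, 0.3988, 0.1059]
tool_rot: [-0.083, 0.708, 0.085, 0.696]
ft_force: [1.1, 0.1, 3.6]
grip_width: 0.0089
```

Emit:
step_arm(series=[{"x":0,"y":0,"z":-0.2,"twist":0,"jaw":0},{"x":0,"y":0,"z":-0.3,"twist":0,"jaw":0},{"x":0,"y":0,"z":-0.3,"twist":0,"jaw":0}])

```text
clock: 10.5
eef_pos: [0.5037, 0.3989, 0.1033]
tool_rot: [-0.083, 0.708, 0.085, 0.696]
ft_force: [0.2, -0.2, 4.5]
grip_width: 0.0092
```

```bash
python3 look.py p13
```

```text
{'eef_pos': array([0.5037, 0.399 , 0.1034]), 'ft_force': array([0.1584, 0.6708, 4.243 ]), 'grip_width': np.float64(0.009)} [-0.0169  0.0016 -0.9999]
```

View pics/p13.png

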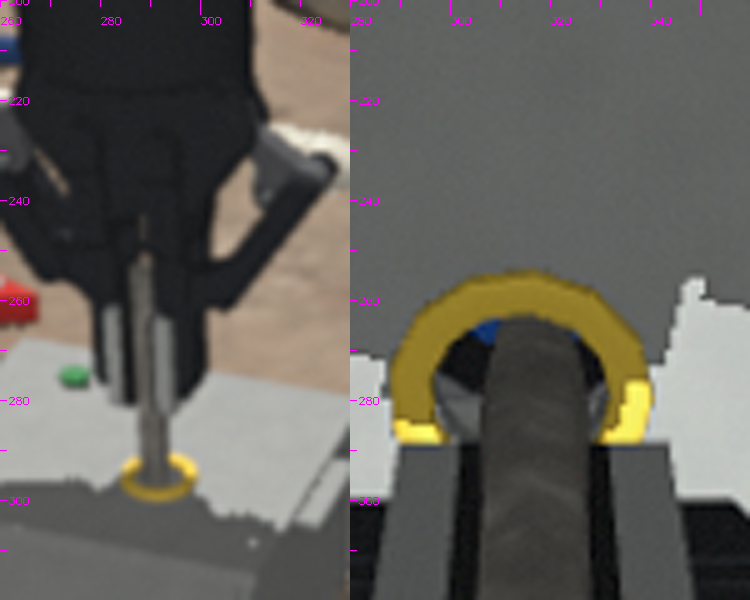

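Emit:
step_arm(series=[{"x":0,"y":0,"z":-0.2,"twist":0,"jaw":0},{"x":0,"y":0,"z":-0.3,"twist":0,"jaw":0},{"x":0,"y":0,"z":-0.3,"twist":0,"jaw":0}])

```text
clock: 10.85
eef_pos: [0.5041, 0.3993, 0.1024]
tool_rot: [-0.082, 0.707, 0.086, 0.697]
ft_force: [-1.3, -1.6, 11.7]
grip_width: 0.0088
```

Emit:
step_arm(series=[{"x":0,"y":0,"z":-0.2,"twist":0,"jaw":0},{"x":0,"y":0,"z":-0.2,"twist":0,"jaw":0},{"x":0,"y":0,"z":-0.2,"twist":0,"jaw":0}])

```text
clock: 11.1
eef_pos: [0.5042, 0.3994, 0.1024]
tool_rot: [-0.082, 0.707, 0.086, 0.697]
ft_force: [-1.6, -1.5, 11.3]
grip_width: 0.0089
```

Emit:
step_arm(series=[{"x":0,"y":0,"z":-0.3,"twist":0,"jaw":0},{"x":0,"y":0,"z":-0.4,"twist":0,"jaw":0},{"x":0,"y":0,"z":-0.4,"twist":0,"jaw":0},{"x":0,"y":0,"z":-0.4,"twist":0,"jaw":0},{"x":0,"y":0,"z":-0.4,"twist":0,"jaw":0},{"x":0,"y":0,"z":-0.4,"twist":0,"jaw":0}])

```text
clock: 11.6
eef_pos: [0.5044, 0.3996, 0.1018]
tool_rot: [-0.081, 0.706, 0.086, 0.698]
ft_force: [-2.2, -2.6, 17.5]
grip_width: 0.0088
```

```bash
python3 look.py p14; python3 look.py p15; python3 -c "
from h import *
p,d=bot.camera('scene');save('s14',p);o=bot.get_obs();print(o['clock'],o['eef_pos'],o['ft_force'])"
```

```text
{'eef_pos': array([0.5044, 0.3997, 0.1018]), 'ft_force': array([-3.4774, -1.7902, 17.0387]), 'grip_width': np.float64(0.0088)} [-0.0121  0.0057 -0.9999]
{'eef_pos': array([0.5044, 0.3997, 0.1018]), 'ft_force': array([-2.8292, -2.4641, 17.1644]), 'grip_width': np.float64(0.0092)} [-0.0121  0.0057 -0.9999]
11.85 [0.50445557 0.39968219 0.10183481] [-2.81228215 -2.84099611 18.02272974]
```

View pics/p15.png

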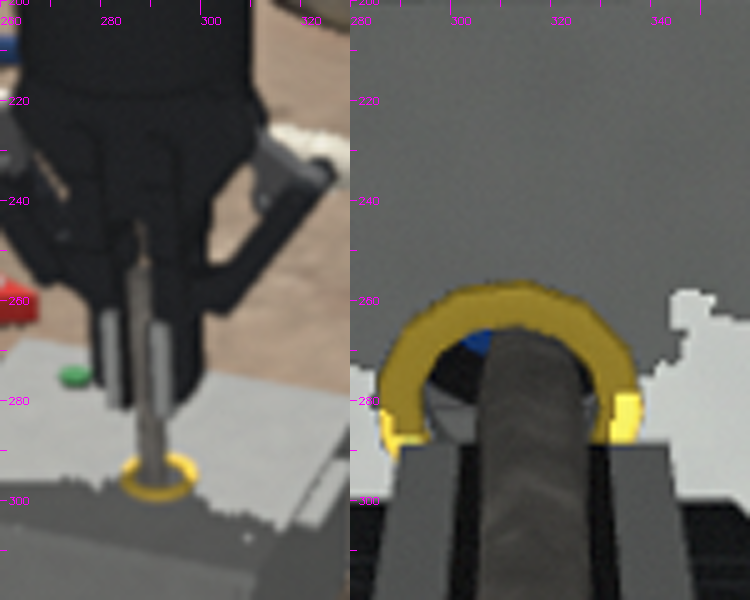

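View pics/s14.png

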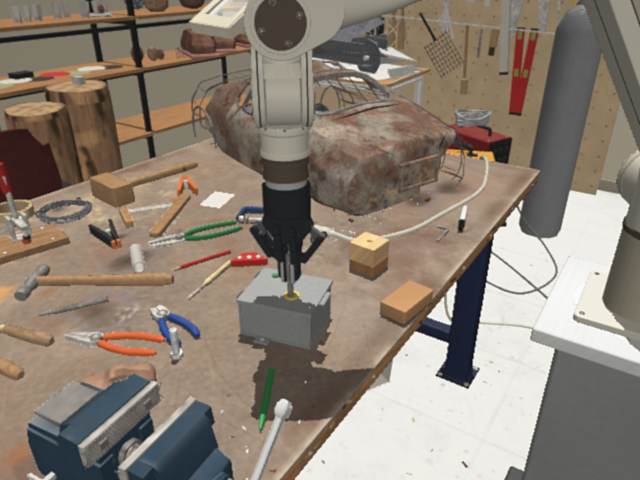

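Emit:
step_arm(series=[{"x":-0.1,"y":-0.1,"z":-0.4,"twist":0,"jaw":0},{"x":-0.2,"y":-0.1,"z":-0.4,"twist":0,"jaw":0},{"x":-0.2,"y":-0.1,"z":-0.4,"twist":0,"jaw":0},{"x":-0.2,"y":-0.1,"z":-0.4,"twist":0,"jaw":0},{"x":-0.2,"y":-0.1,"z":-0.4,"twist":0,"jaw":0}])

```text
clock: 12.27
eef_pos: [0.5036, 0.3993, 0.1018]
tool_rot: [-0.081, 0.704, 0.087, 0.7]
ft_force: [-1.9, -3.0, 18.3]
grip_width: 0.0089
```

```bash
python3 look.py p16; python3 look.py p17
```

```text
{'eef_pos': array([0.5037, 0.3993, 0.1018]), 'ft_force': array([-1.56  , -2.5669, 17.8091]), 'grip_width': np.float64(0.0088)} [-0.0079  0.0085 -0.9999]
{'eef_pos': array([0.5036, 0.3993, 0.1018]), 'ft_force': array([-1.2121, -2.0183, 17.8455]), 'grip_width': np.float64(0.009)} [-0.0079  0.0086 -0.9999]
```

View pics/p17.png

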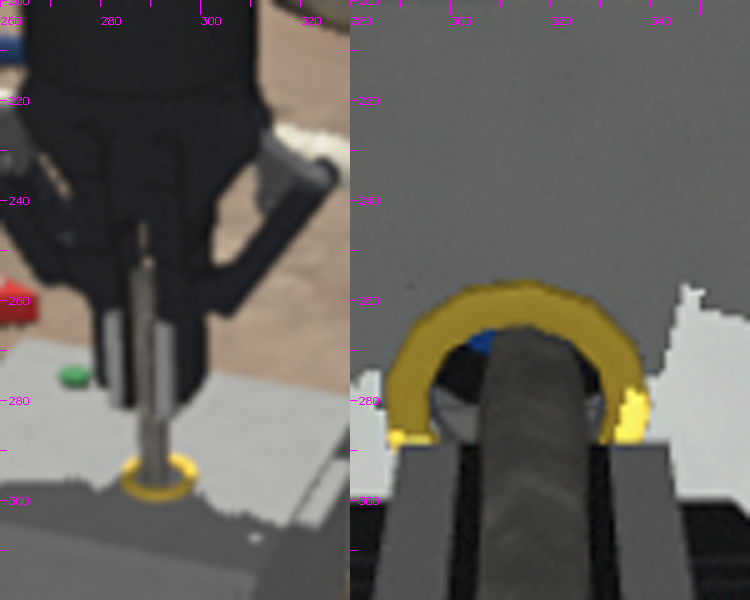

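Steady and stiff at 18 N with z unchanged, and the shank is clear of the hole's rim. I'm handing the job in.

```bash
python3 -c "
from h import *
print(bot.job_done())"
```

```text
the job is handed in; nothing more can be done
None
```

The job is handed in at about 12.5 s of the 53 s allowed. I closed the cover first, then drew the punch from its stand, put its point through the yellow-ringed hole and pressed the blue button down. The punch is still gripped and still holding the button.

- **Cover:** I pushed it down to a fingertip height of 72 mm with about 12 N. The later pictures show it still flat.
- **Button:** the force rose like a spring over about 6 mm of travel, from about 1 N to 4.5 N, and then went stiff. At hand-in it held steady at about 18 N with the height unchanged. The button is hidden under the punch, so that it is fully down rests on this force and travel and was not seen directly.
- **Punch in the hole:** the last close view shows the shank clear of the hole's rim, though a little to the +x side.
- **Other things:** I did not touch the sanding block, hex key, red magnet or green look-alike. I saw the first two and the look-alike still in place in the last full scene picture, but did not check the magnet by name.
- **Disagreements:** the camera views put the ring's height between 73 and 85 mm (75 mm in the text). Its position agreed within about 2.5 mm, except for one scene-camera reading about 5 mm off. I used the 75 mm height and aimed from the wrist view.

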